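# Right the fallen bottle and hold the lane gate open

## Robot

A 6-joint arm with a two-finger parallel gripper is mounted at the origin on the work surface. World frame = base frame: x ahead of the robot, y to its left, z up, the work surface at z = 0. Lengths are in m, angles in rad, forces in N, time in s.
With the tool pointing down it reaches from about 0.35 to 0.975 m from the base axis. Payload 4.9 kg.
Tool frame: the origin (TCP) lies midway between the tips of the shut fingers; the grasp point (between the pads) lies 19 mm behind it (ctrl.tcp_to_grasp is the distance from the TCP to the grasp point, in m); z points along the fingers, y is the line along which they close (so a half turn about z gives the same grasp; the last joint's range is limited). The gripper opens to 85 mm and grips with 20 to 120 N. Pads are 22 mm wide; open, the fingers measure 114 mm over their backs; the gripper's body (76 mm by 85 mm) begins 54 mm behind the grasp point. The pads swing forward as they close: fully open they stand 13 mm farther back than shut.
Start: joints at [-1.322, 0.053, 1.613, -0, 1.476, -0.119], TCP at [0.225, -0.583, 0.231] pointing down, gripper open.
Joint ranges: [-3.01, 3.01], [-1.01, 2.22], [0.06, 2.58], [-1.02, 4.17], [0.09, 2.62], [-3.14, 3.14]. Speed limits (rad/s): [2.57, 2.57, 3.14, 3.14, 3.14, 3.14].

## Interface

Orientations are given as a rotation vector (axis times angle).
In Python, from station import ctrl, get_image, camera_params, finish_job gives the robot as it stands (ctrl), with the cameras as plain functions and the job as plain functions.
- The arm moves only by the tool send_path, called by a JSON object that holds its "name" and its "arguments", one argument or row to a line. Schema: {"type":"object","properties":{"segments":{"type":"array","items":{"type":"array","items":{"type":"array","items":{"type":"number"},"minItems":7,"maxItems":7},"minItems":1,"maxItems":20},"minItems":1,"maxItems":1},"grip_force":{"type":"number"},"only":{"type":"string"},"quiet":{"type":"boolean"},"lines":{"type":"string"}},"required":["segments"],"additionalProperties":false}. segments is a list that holds a single list of rows (three levels of brackets), with 1 to 20 rows, each of 7 numbers: the finger opening in m, then dx, dy, dz in fractions of the full range, 1 being 0.75 m, then a rotation vector rx, ry, rz in normalised numbers (1 is pi rad); each row is the pose to reach, as a shift and turn from the pose commanded when the call began, along the tool's axes at that moment; what a row does not reach only later rows make up. A row lasts 1/12 s, in which the tool goes at most 0.0417 m and 0.125 rad, less where a joint would pass 70% of its speed; a pose out of reach is approached as far as the arm can. The fingers move at their own pace and stop on an object; grip_force is the grip in N (left out, the last holds). Time passes only in rows, so rows that do not move let the fingers close. The tool returns the time, the measured TCP pose, the force, the opening and the grip force at its end. only (a regular expression) keeps the lines of the reply that match it, lines (a string "A,B") keeps lines A to B, and quiet returns only ok. No shift or turn number may pass 1 either way. Input that does not fit is refused with a message, and nothing moves.
- ctrl.get_obs(): the state, without advancing time (a new reading comes with each control period).
- get_image(name): name is "scene" or "top" or "wrist"; returns the picture (400x640x3 uint8, red, green, blue); there is no depth.
- camera_params(name): a dict with "fx", "fy", "cx", "cy" (pixels), "T" (4x4, takes a point from camera to world coordinates); the wrist camera has in their place "tool_from_camera" (4x4, takes a point from camera to tool coordinates, whose origin is the TCP and whose axes are the flange's). Camera axes: x right, y down, z forward; pixel columns grow to the right and rows downward; lengths in m; the calibration is good to about 2 mm. The wrist camera is an equidistant fisheye: a pixel r from the principal point sees the ray r / f radians off the axis. A picture is of the moment at which its call begins: read the wrist's pose just before it. camera_params takes no time and is no camera call.
- finish_job(): hands the job in; it is judged then, once.
The state is a dict: "t": time; "q": joint angles; "dq": joint speeds; "effort": joint torques, N m; "tool_pos": TCP position; "tool_rot": TCP orientation; "contact_force": force on the tool from outside, world axes, zero at the start; "wrist_torque": the same for the moment, N m; "opening": finger opening in m; "grip_force": force on a finger pad.
Only numpy, scipy, OpenCV 4.12 (cv2) and the standard library are available. Lean on these libraries where they do the work, as an engineer would, in place of code of your own. Each camera call takes 0.05 s, during which the arm holds its last target. There are 200 camera calls.

## Task

One bottle in the packing lane has fallen over: stand it upright again on the lane floor, in the gap between its neighbours, and let go of it. Then swing the lane's sprung gate arm outwards, away from the bottles, as far as it goes, and finish holding it hard open against its stop with the fingers (it springs shut if released), so that the row can be drawn out. Leave everything else standing where it is.

Things in the scene. Friction and masses are not known exactly. Their poses are not given: they have to be found in the camera images.
- lane: shallow aluminium channel fixed to the bench, 70 mm wide (own x) and 420 mm long (own y), floor 4 mm thick with two 3 mm wide lips along its long sides, their tops 9 mm above the bench, 64 mm apart inside. Origin: centre of its underside. The gate is at its +y end; the bottles and the carton stand on its floor
- bottle: the fallen bottle: square amber glass body 40 x 40 x 44 mm, dark neck (18 mm across), wooden ball stopper (24 mm across, centre 70, top 82 mm from the underside); 0.15 to 0.26 kg. Lies in the lane, ball towards the lane's +y end within 9 degrees. Origin: centre of its underside; own z runs to the ball.
- bottle_ball (a point): centre of the fallen bottle's ball stopper (24 mm across). Gripped gently here (about 4 N) and lifted, the bottle swings down between the pads and hangs upright within some 15 degrees; squeezed harder it stays askew
- bottle_a: identical bottle standing in the lane; leave alone. Origin: centre of its underside. The two standing bottles and the carton fill three places in any order: about 185 and 130 mm to the -y side of the lane's centre and 120 mm to its +y side. The gap lies between the last two places
- bottle_b: the other standing bottle in the lane, like bottle_a
- carton: plain white carton 40 x 40 x 70 mm standing in the lane, to be left alone; origin: centre of its underside
- gate_stand: fixed steel bracket of the gate, 60 x 70 mm foot, beside the lane's +y end on the far side, with the round pivot body (38 mm across) standing on it, top 74 mm above the bench; carries the gate arm. Origin: on the pivot axis, at the bench
- gate_pivot (a point): point on the vertical pivot axis of the gate arm, 53 mm above the bench
- gate_pin (a point): point on the axis of the upright steel pin at the free end of the gate arm, 85 mm above the bench and 130 mm from the pivot axis; pin 16 mm across, top 105 mm above the bench. The arm is two flat steel bars with two black rollers between; its upper face is 62 mm above the bench, the pin stands clear above it
- gate (a joint): angle of the gate arm, rad: 0 shut across the lane, grows as it swings clockwise seen from above (pin first towards the lane's +y direction, then away from the robot) to the hard stop at 1.3. Torsion spring: about 2.3 N at the pin when shut, 7.3 N at the stop; springs shut if let go
- tape_roll: empty cardboard tape roll lying flat on the bench, 90 mm outside diameter, 48 mm high; leave alone. Origin: centre of its underside
- jar: jar, 56 mm diameter, 60 mm high, standing on the bench; leave alone. Origin: centre of its underside
- label_box: cardboard box 50 x 70 x 40 mm on the bench; leave alone. Origin: centre of its underside

How it is judged:
By the outcome, as a careful person would: the job done as asked, in the order asked, and still so for the second after the job is handed in, while the arm keeps its last pose, push and grip.
It also fails if it takes over 51 s, if anything falls off the work surface, if the arm or the gripper's body presses on something with over 40 N, if the wrist force passes 120 N, or if a joint passes its speed limit or range.

## Working session

There is one attempt and no reset: what is moved stays moved. The work goes in short steps, Python scripts to look and compute and a tool call to move; the robot and the scene stay as the last step left them, time stands still between calls to the robot, and variables do not carry over. Pictures are saved under pics/ and viewed, at most 10 in all, crops included, and the job is handed in when it is done.

```bash
ls; mkdir -p pics
```

Run:
```python
from station import ctrl, get_image, camera_params, finish_job
import cv2,numpy as np
a=get_image("scene");b=get_image("top")
np.save("s.npy",a);np.save("t.npy",b)
cv2.imwrite("pics/s.png",a[:,:,::-1]);cv2.imwrite("pics/t.png",b[:,:,::-1])
for n in("scene","top","wrist"):print(n,camera_params(n))
print(ctrl.get_obs())
```

```text
pics
station.py
scene {'fx': 470.0087532878279, 'fy': 470.0087532878279, 'cx': 321.26930383683236, 'cy': 190.55232243461955, 'T': array([[ 0.42577956,  0.64801239, -0.63149957,  1.24391889],
       [ 0.90472815, -0.31521069,  0.28654702, -0.38507109],
       [-0.0133694 , -0.6933413 , -0.72048532,  0.7817288 ],
       [ 0.        ,  0.        ,  0.        ,  1.        ]])}
top {'fx': 458.7628824372477, 'fy': 458.7628824372477, 'cx': 317.30250675472934, 'cy': 196.89677550752546, 'T': array([[-0.04489141, -0.97418719,  0.2212331 ,  0.36844804],
       [-0.99897967,  0.04487071, -0.00512192, -0.11872268],
       [-0.00493718, -0.2212373 , -0.97520751,  1.24106394],
       [ 0.        ,  0.        ,  0.        ,  1.        ]])}
wrist {'fx': 309.70691628693146, 'fy': 309.70691628693146, 'cx': 315.03867587891466, 'cy': 202.3690072237152, 'tool_from_camera': array([[-5.48194591e-05, -9.56172888e-01, -2.92802672e-01,
         7.41201253e-02],
       [ 9.99999465e-01, -3.54902936e-04,  9.71743644e-04,
         3.22941679e-04],
       [-1.03307145e-03, -2.92802462e-01,  9.56172396e-01,
        -1.41973170e-01],
       [ 0.00000000e+00,  0.00000000e+00,  0.00000000e+00,
         1.00000000e+00]])}
{'t': 0.1, 'q': array([-1.32201324e+00,  5.33125323e-02,  1.61416165e+00, -6.88744093e-06,
        1.47598397e+00, -1.19041844e-01]), 'dq': array([-0.00054341, -0.0018683 , -0.00127169,  0.00058676, -0.00150651,
        0.00111861]), 'effort': array([-9.80751292e-05, -3.94906819e+01, -3.71362817e+01, -1.10682315e-04,
        3.93336915e-03,  4.97916332e-06]), 'tool_pos': array([ 0.22457664, -0.58265667,  0.23016954]), 'tool_rot': array([-3.08678201e+00, -5.74187104e-01,  2.00585835e-04]), 'contact_force': array([-0.01552775,  0.722539  ,  0.05390731]), 'wrist_torque': array([0.03993366, 0.01684835, 0.06176031]), 'grip_force': 0.0, 'opening': 0.08559293590042531}
```

View pics/s.png

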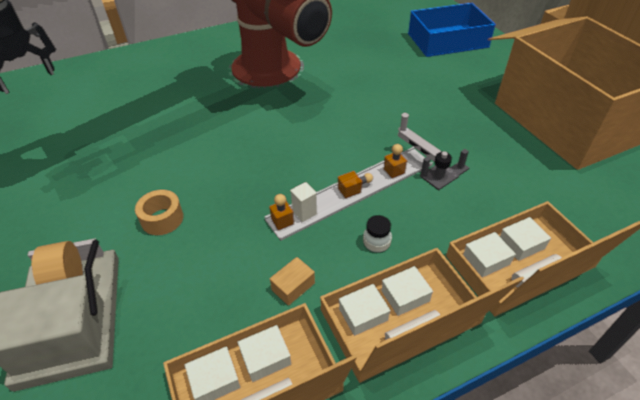

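View pics/t.png

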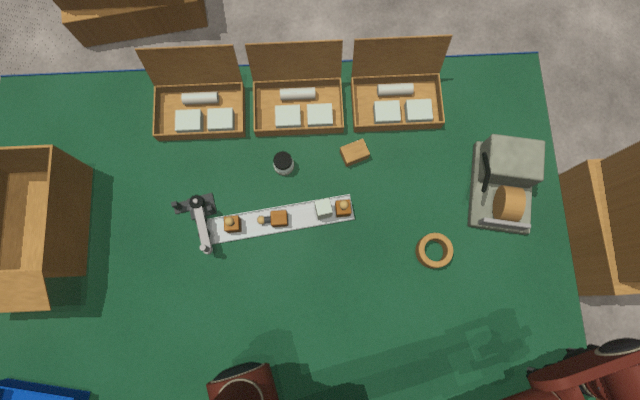

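The scene view shows the fallen bottle body at (350,184) with its ball at (369,178), and the gate pin at (404,118). The top view shows the body at (279,217), ball at (262,220), pin at (207,248), pivot at (196,202), the standing bottles at (232,223) and (343,207), and the carton at (323,208). Next I'll look at enlarged crops.

Create h.py:
```python
import numpy as np,cv2
from station import ctrl, get_image, camera_params, finish_job
from scipy.spatial.transform import Rotation as R
def ray(n,u,v,obs=None):
    p=camera_params(n)
    a=np.array([(u-p["cx"])/p["fx"],(v-p["cy"])/p["fy"]])
    if n=="wrist":
        r=np.hypot(*a); d=np.r_[a/max(r,1e-9)*np.sin(r),np.cos(r)]
        W=np.eye(4);W[:3,:3]=R.from_rotvec(obs["tool_rot"]).as_matrix();W[:3,3]=obs["tool_pos"]
        T=W@p["tool_from_camera"]
    else: d=np.r_[a,1];T=p["T"]
    d=T[:3,:3]@d
    return T[:3,3],d/np.linalg.norm(d)
def plane(r,z): return r[0]+r[1]*(z-r[0][2])/r[1][2]
def tri(*rs):
    A=0;b=0
    for o,d in rs:
        P=np.eye(3)-np.outer(d,d);A=A+P;b=b+P@o
    x=np.linalg.solve(A,b)
    return x,[round(1000*float(np.linalg.norm((np.eye(3)-np.outer(d,d))@(x-o))),1) for o,d in rs]
```

Run:
```python
import numpy as np,cv2
s=np.load("s.npy");t=np.load("t.npy")
a=cv2.resize(s[105:240,260:475],None,fx=3.7,fy=3.7,interpolation=2)
b=cv2.resize(t[140:260,165:365],None,fx=4,fy=4,interpolation=2)
cv2.imwrite("pics/s2.png",a[:,:,::-1]);cv2.imwrite("pics/t2.png",b[:,:,::-1])
for n,i,x0,x1,y0,y1 in(("s",s,360,376,170,187),("t",t,254,270,212,228),):
    c=cv2.cvtColor(i,cv2.COLOR_RGB2HSV)[y0:y1,x0:x1]
    print(n);print(c[:,:,0]);print(c[:,:,2])
```

```text
s
[[ 73  71  70  63  48  40  20   8   8   6   6   8   8   8   8  12]
 [ 69  65  48  40  15   8   6   9   9  12   0  15   8   8   8  12]
 [ 48  30  20   8  13  15  13  14  15  14  12  10   8  12  12  15]
 [ 20   8   8  13  13  17  18  18  18  18  16  15  13  15  15  12]
 [  8   8  12  13  16  18  20  20  20  20  19  18  16  13  15  12]
 [  8   8   8  10  17  19  19  20  20  20  20  19  17  14  12  12]
 [  0   0 170   6  15  18  19  20  20  20  20  19  18  14  10   6]
 [  5 165 165   0   9  17  18  19  19  20  19  20  18  16  10  12]
 [ 11   8 150 150   0  14  18  19  19  19  19  19  18  15  10  15]
 [ 14  11   8 150   0  14  17  19  19  19  19  19  16  15  12  12]
 [ 17  14  11   0 120  15  15  18  19  19  19  17  16  13  10  12]
 [ 17  15  11   9  90  12  17  17  18  18  17  16  15  12  15  18]
 [ 16  15  12   9 150  10  17  18  17  15  13  13  12  12  15  15]
 [ 16  14  11  10  15  10  15  13  17  10  12  15  12  15  15  18]
 [ 15  13  12  10  30  20  10  10  15  10   8  15  12  15  15  12]
 [ 15  13  13  15  20  20  10  10  20   8  12  12  18  15  15  12]
 [ 15  12  12  12  10  10 
[... 2373 characters left out ...]
 165  98  83  84  86  87  85]
 [202 203 197 178 192 200 202 200 194 172 104  92  95  91  95  95]
 [202 202 197 181 195 201 201 203 194 174 106  99  93  97  97  91]
 [201 201 198 183 192 199 201 199 190 172 105  88  89  88  86  82]
 [202 204 199 175 185 191 194 190 180 162 103  79  79  73  75  72]
 [204 204 200 185 172 176 180 175 163 144  93  70  76  75  73  75]
 [203 203 202 199 179 158 157 147 136 118  93  97 115 114 116 117]
 [205 204 205 203 198 185 179 167 107 104 112 137 139 144 143 140]
 [206 207 204 203 204 204 194 183 126 133 134 148 146 156 187 188]
 [205 203 205 206 205 204 201 196 185 187 187 186 188 192 206 206]
 [206 204 205 204 204 204 203 203 205 205 205 203 203 205 202 205]]
```

View pics/s2.png

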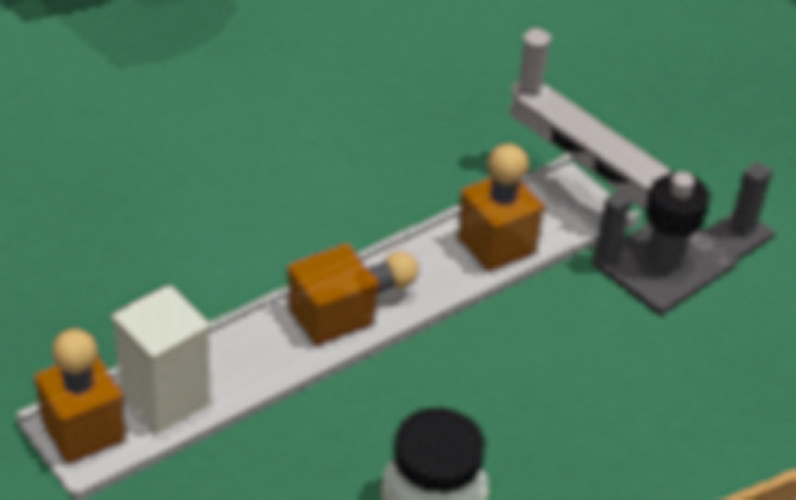

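View pics/t2.png

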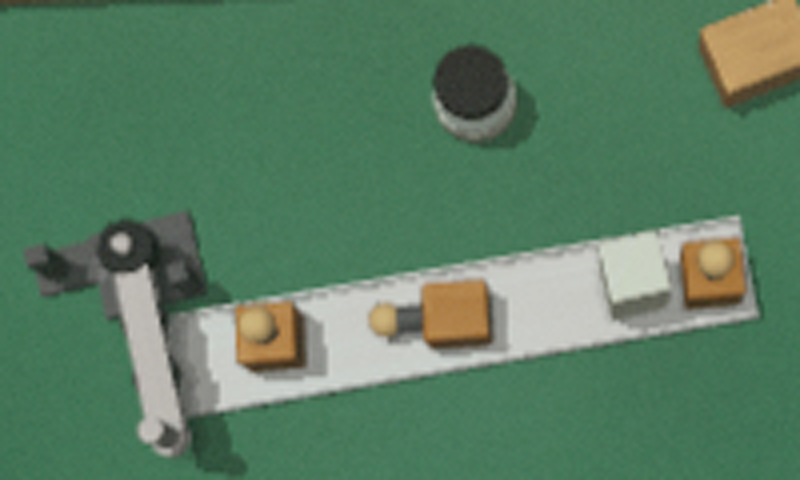

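Crops (scene 3.7x, top 4x): ball at s2 (402,269) / t2 (384,319); pin top at s2 (537,38) / t2 (151,431); standing balls at s2 (508,163) and (75,352), t2 (259,326) and (715,261); carton top centre at s2 (161,321) / t2 (634,266). I'll triangulate these.

Run:
```python
from h import *
np.set_printoptions(precision=4,suppress=True)
S=lambda x,y:ray("scene",260+(x+.5)/3.7-.5,105+(y+.5)/3.7-.5)
T=lambda x,y:ray("top",165+(x+.5)/4-.5,140+(y+.5)/4-.5)
P={}
for n,a,b in(("ball",(402,269),(384,319)),("pintop",(537,38),(151,431)),("ballNear",(508,163),(259,326)),("ballFar",(75,352),(715,261)),
 ("cartontop",(161,321),(634,266)),("bodytop",(332,270),(455,311)),("pivtop",(684,183),(121,243)),("jar",(440,445),(471,82))):
    P[n],e=tri(S(*a),T(*b));print(n,P[n],e)
s=np.load("s.npy");t=np.load("t.npy")
for nm,i in(("scene",s),("top",t)):
    h=cv2.cvtColor(i,cv2.COLOR_RGB2HSV)
    x0,x1,y0,y1=(360,378,168,190) if nm=="scene" else (253,271,211,229)
    m=((h[...,0]>=16)&(h[...,0]<=23)&(h[...,1]>75)&(h[...,2]>130)).astype(np.uint8)
    k=np.zeros_like(m);k[y0:y1,x0:x1]=m[y0:y1,x0:x1]
    ys,xs=np.nonzero(k);print(nm,len(xs),xs.mean(),ys.mean(),xs.min(),xs.max(),ys.min(),ys.max())
d=P["ballNear"]-P["ballFar"];print("dir",d,np.degrees(np.arctan2(-d[0],d[1])),np.linalg.norm(d))
for q in((740,217),(758,318),(195,312),(218,410)):print(plane(T(*q),.009))
```

```text
ball [0.5896 0.0304 0.0249] [0.4, 0.4]
pintop [0.5115 0.1668 0.1036] [0.6, 0.6]
ballNear [0.58   0.1057 0.075 ] [1.3, 1.3]
ballFar [ 0.6092 -0.1913  0.073 ] [0.4, 0.4]
cartontop [ 0.6083 -0.1386  0.073 ] [0.3, 0.3]
bodytop [ 0.5892 -0.0191  0.045 ] [0.5, 0.5]
pivtop [0.6395 0.1956 0.0712] [0.4, 0.4]
jar [ 0.7437 -0.0346  0.0557] [0.7, 0.7]
scene 54 368.0740740740741 176.7962962962963 360 372 173 181
top 44 260.72727272727275 219.25 257 270 215 223
dir [-0.0292  0.297   0.0021] 5.60998177381277 0.2984107899704279
[ 0.6524 -0.2146  0.009 ]
[ 0.5813 -0.2226  0.009 ]
[0.6031 0.1607 0.009 ]
[0.5352 0.1449 0.009 ]
```

Add to h.py:
```python
def go(x,y,z,yaw,obs=None):
    "tool-axis shift and turn to reach TCP x,y,z pointing down, tool y at yaw deg in world"
    o=obs or ctrl.get_obs(); M=R.from_rotvec(o["tool_rot"]); a=np.radians(yaw)
    Y=np.array([np.cos(a),np.sin(a),0]);Z=np.array([0,0,-1.])
    G=R.from_matrix(np.c_[np.cross(Y,Z),Y,Z])
    print("d",(M.inv().apply(np.array([x,y,z])-o["tool_pos"])).round(4),"r",(M.inv()*G).as_rotvec().round(4))
```

```bash
python3 -c "
from h import *
go(.5895,.0305,.13,0)"
```

```text
d [ 0.561  -0.4407  0.1011] r [-0.0015 -0.0013 -1.203 ]
```

Units first: shifts go in shares of 0.75 m and turns go in shares of pi rad. So 0.561 m is 0.748, -0.4407 m is -0.5876, -1.203 rad is -0.3829.

{"name": "send_path", "arguments": {
  "segments": [
    [[0.085, 0.3733, -0.2933, 0.04, 0, 0, -0.191], [0.085, 0.3733, -0.2933, 0.04, 0, 0, -0.191], [0.085, 0.3733, -0.2933, 0.04, 0, 0, -0.191], [0.085, 0.3733, -0.2933, 0.04, 0, 0, -0.191], [0.085, 0.3733, -0.2933, 0.04, 0, 0, -0.191], [0.085, 0.3733, -0.2933, 0.04, 0, 0, -0.191], [0.085, 0.3733, -0.2933, 0.04, 0, 0, -0.191], [0.085, 0.3733, -0.2933, 0.04, 0, 0, -0.191], [0.05, 0.748, -0.5876, 0.1348, 0, 0, -0.3829], [0.05, 0.748, -0.5876, 0.1348, 0, 0, -0.3829], [0.05, 0.748, -0.5876, 0.1348, 0, 0, -0.3829], [0.05, 0.748, -0.5876, 0.1348, 0, 0, -0.3829], [0.05, 0.748, -0.5876, 0.1348, 0, 0, -0.3829], [0.05, 0.748, -0.5876, 0.1348, 0, 0, -0.3829], [0.05, 0.748, -0.5876, 0.1348, 0, 0, -0.3829], [0.05, 0.748, -0.5876, 0.1348, 0, 0, -0.3829], [0.05, 0.748, -0.5876, 0.1348, 0, 0, -0.3829], [0.05, 0.748, -0.5876, 0.1348, 0, 0, -0.3829], [0.05, 0.748, -0.5876, 0.1348, 0, 0, -0.3829], [0.05, 0.748, -0.5876, 0.1348, 0, 0, -0.3829]]
  ],
  "grip_force": 20
}}

```text
t: 1.77
tool_pos: [0.5893, 0.03, 0.1295]
tool_rot: [-2.219, -2.223, 0.003]
contact_force: [0.4, -1.2, 0.2]
opening: 0.0499
grip_force: 0.0
```

Run:
```python
from h import *
o=ctrl.get_obs();i=get_image("wrist");cv2.imwrite("pics/w1.png",i[:,:,::-1]);np.save("w1.npy",i);np.save("w1o.npy",o,allow_pickle=True)
go(.5895,.0305,.012,0)
```

```text
d [0.0014 0.0004 0.1179] r [-0.001   0.0006  0.    ]
```

View pics/w1.png

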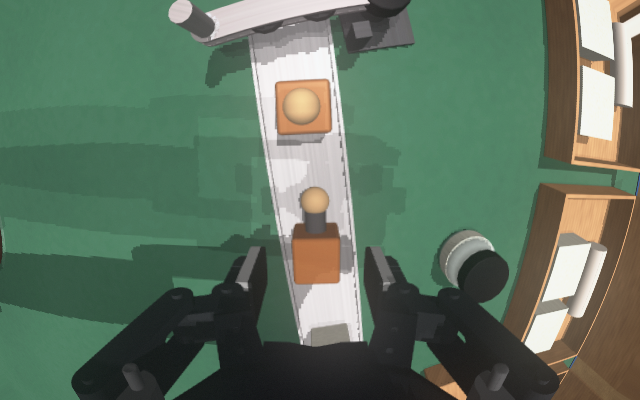

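The wrist view shows the ball at (315,201) between the fingers, the body below it at (316,253), and the pin top at (182,12). I'll check the ball ray against the earlier fix, and get positions as a third view.

Run:
```python
from h import *
o=np.load("w1o.npy",allow_pickle=True).item()
f=lambda u,v,z:print(plane(ray("wrist",u,v,o),z).round(4))
f(315,201,.0245);f(316,253,.044);f(301,106,.074);f(182,12,.105)
S=ray("scene",260+402.5/3.7-.5,105+269.5/3.7-.5);T=ray("top",165+384.5/4-.5,140+319.5/4-.5)
print(tri(S,T,ray("wrist",315,201,o)))
```

```text
[0.5887 0.0294 0.0245]
[ 0.5896 -0.009   0.044 ]
[0.5798 0.1068 0.074 ]
[0.5134 0.1656 0.105 ]
(array([0.58929691, 0.03010818, 0.02518182]), [0.8, 0.2, 0.7])
```

To row units: 0.1175 m is 0.1567.

{"name": "send_path", "arguments": {
  "segments": [
    [[0.05, 0, 0, 0.1567, 0, 0, 0], [0.05, 0, 0, 0.1567, 0, 0, 0], [0.05, 0, 0, 0.1567, 0, 0, 0], [0.05, 0, 0, 0.1567, 0, 0, 0], [0.05, 0, 0, 0.1567, 0, 0, 0], [0.028, 0, 0, 0.1567, 0, 0, 0], [0.028, 0, 0, 0.1567, 0, 0, 0], [0.028, 0, 0, 0.1567, 0, 0, 0], [0.028, 0, 0, 0.1567, 0, 0, 0], [0.028, 0, 0, 0.1567, 0, 0, 0], [0.028, 0, 0, 0.1567, 0, 0, 0]]
  ],
  "grip_force": 4
}}

```text
t: 2.73
tool_pos: [0.5901, 0.0298, 0.0134]
tool_rot: [2.221, 2.221, 0.001]
contact_force: [-0.1, 0.8, -0.2]
opening: 0.028
grip_force: 0.0
```

{"name": "send_path", "arguments": {
  "segments": [
    [[0.0235, 0, 0, 0, 0, 0, 0], [0.0235, 0, 0, 0, 0, 0, 0], [0.0235, 0, 0, 0, 0, 0, 0], [0.0235, 0, 0, 0, 0, 0, 0]]
  ],
  "grip_force": 4
}}

```text
t: 3.07
tool_pos: [0.5899, 0.0299, 0.0129]
tool_rot: [-2.221, -2.221, -0.001]
contact_force: [-0.1, 2.0, 1.6]
opening: 0.0238
grip_force: 2.0
```

{"name": "send_path", "arguments": {
  "segments": [
    [[0.023, 0, 0, 0, 0, 0, 0], [0.023, 0, 0, 0, 0, 0, 0], [0.023, 0, 0, 0, 0, 0, 0], [0.023, 0, 0, 0, 0, 0, 0]]
  ],
  "grip_force": 4
}}

```text
t: 3.4
tool_pos: [0.5899, 0.03, 0.0129]
tool_rot: [-2.221, -2.221, -0.001]
contact_force: [-0.0, 0.9, 2.2]
opening: 0.0228
grip_force: 6.3
```

To row units: -0.04 m is -0.0533, -0.01 m is -0.0133.

{"name": "send_path", "arguments": {
  "segments": [
    [[0.0233, 0, 0, 0, 0, 0, 0], [0.0233, 0, 0, 0, 0, 0, 0], [0.0233, 0, 0, -0.0133, 0, 0, 0], [0.0233, 0, 0, -0.0267, 0, 0, 0], [0.0233, 0, 0, -0.04, 0, 0, 0], [0.0233, 0, 0, -0.0533, 0, 0, 0], [0.0233, 0, 0, -0.0533, 0, 0, 0]]
  ],
  "grip_force": 4
}}

```text
t: 3.98
tool_pos: [0.5917, 0.0295, 0.0562]
tool_rot: [2.219, 2.219, 0.005]
contact_force: [0.4, 2.5, 2.9]
opening: 0.0233
grip_force: 4.1
```

To row units: -0.04 m is -0.0533, -0.03 m is -0.04.

{"name": "send_path", "arguments": {
  "segments": [
    [[0.0233, 0, 0, -0.0133, 0, 0, 0], [0.0233, 0, 0, -0.0267, 0, 0, 0], [0.0233, 0, 0, -0.04, 0, 0, 0], [0.0233, 0, 0, -0.0533, 0, 0, 0], [0.0233, 0, 0, -0.0533, 0, 0, 0], [0.0233, 0, 0, -0.0533, 0, 0, 0], [0.0233, 0, 0, -0.0533, 0, 0, 0], [0.0233, 0, 0, -0.0533, 0, 0, 0]]
  ],
  "grip_force": 4
}}

```text
t: 4.65
tool_pos: [0.5891, 0.0298, 0.0919]
tool_rot: [-2.221, -2.22, 0.001]
contact_force: [-0.5, 0.3, -1.0]
opening: 0.0236
grip_force: 3.8
```

Run:
```python
from h import *
i=get_image("scene");j=get_image("wrist")
a=cv2.resize(i[105:240,260:475],None,fx=2,fy=2);b=cv2.resize(j,None,fx=.6,fy=.6)
c=np.zeros((540,440,3),np.uint8);c[:270,:430]=a;c[280:520,:384]=b
cv2.imwrite("pics/l1.png",c[:,:,::-1])
```

```text
(no output)
```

View pics/l1.png

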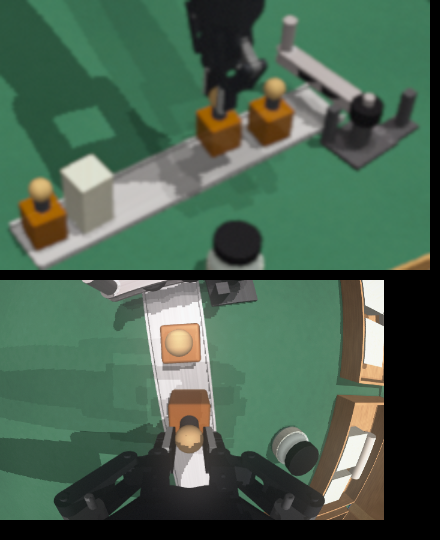

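The bottle hangs nearly upright under the fingers, with the gap free between the carton and the near bottle. I'll carry it to mid-gap.

To row units: -0.0465 m is -0.062, 0.003 m is 0.004, -0.12 rad is -0.0382.

{"name": "send_path", "arguments": {
  "segments": [
    [[0.0233, -0.0133, 0, 0, 0, 0, 0], [0.0233, -0.0267, 0.0013, 0, 0, 0, -0.0127], [0.0233, -0.04, 0.0027, 0, 0, 0, -0.0255], [0.0233, -0.0533, 0.004, 0, 0, 0, -0.0382], [0.0233, -0.062, 0.004, 0, 0, 0, -0.0382], [0.0233, -0.062, 0.004, 0, 0, 0, -0.0382], [0.0233, -0.062, 0.004, 0, 0, 0, -0.0382], [0.0233, -0.062, 0.004, 0.0133, 0, 0, -0.0382], [0.0233, -0.062, 0.004, 0.024, 0, 0, -0.0382], [0.0233, -0.062, 0.004, 0.0293, 0, 0, -0.0382], [0.0233, -0.062, 0.004, 0.0333, 0, 0, -0.0382], [0.0233, -0.062, 0.004, 0.0333, 0, 0, -0.0382], [0.0233, -0.062, 0.004, 0.0333, 0, 0, -0.0382]]
  ]
}}

```text
t: 5.83
tool_pos: [0.5927, -0.0164, 0.0673]
tool_rot: [-2.084, -2.35, -0.0]
contact_force: [0.4, -0.1, -1.7]
opening: 0.0231
grip_force: 3.9
```

To row units: 0.004 m is 0.0053, 0.003 m is 0.004.

{"name": "send_path", "arguments": {
  "segments": [
    [[0.0233, 0, 0, 0.0027, 0, 0, 0], [0.0233, 0, 0, 0.004, 0, 0, 0], [0.0233, 0, 0, 0.0053, 0, 0, 0], [0.0233, 0, 0, 0.0053, 0, 0, 0]]
  ]
}}

```text
t: 6.17
tool_pos: [0.5935, -0.0167, 0.065]
tool_rot: [2.083, 2.35, 0.001]
contact_force: [-2.1, 0.4, 4.1]
opening: 0.0236
grip_force: 4.2
```

To row units: 0.0015 m is 0.002, 0.001 m is 0.0013.

{"name": "send_path", "arguments": {
  "segments": [
    [[0.0233, 0, 0, 0.0013, 0, 0, 0], [0.0233, 0, 0, 0.002, 0, 0, 0], [0.0233, 0, 0, 0.002, 0, 0, 0], [0.0233, 0, 0, 0.002, 0, 0, 0]]
  ]
}}

```text
t: 6.5
tool_pos: [0.5936, -0.0168, 0.0638]
tool_rot: [2.083, 2.35, 0.002]
contact_force: [-1.1, 0.0, 4.9]
opening: 0.0235
grip_force: 4.3
```

Run:
```python
from h import *
i=get_image("scene");j=get_image("wrist")
a=cv2.resize(i[120:230,310:430],None,fx=3.5,fy=3.5);b=j[150:400,150:500]
c=np.zeros((650,440,3),np.uint8);c[:385,:420]=a;c[390:640,:350]=b
cv2.imwrite("pics/l2.png",cv2.resize(c[:,:,::-1],None,fx=.9,fy=.9))
```

```text
(no output)
```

View pics/l2.png

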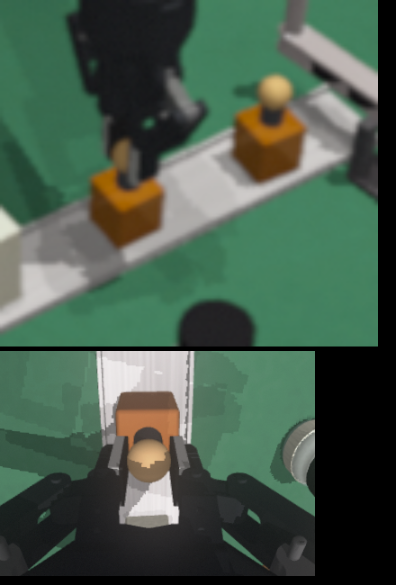

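It is upright on the floor (body at scene-crop (125,205)), pressed by about 5 N. Now I'll release gently, then lift straight up.

To row units: -0.09 m is -0.12, -0.05 m is -0.0667.

{"name": "send_path", "arguments": {
  "segments": [
    [[0.0245, 0, 0, -0.0013, 0, 0, 0], [0.025, 0, 0, -0.0013, 0, 0, 0], [0.026, 0, 0, -0.0013, 0, 0, 0], [0.028, 0, 0, -0.0013, 0, 0, 0], [0.032, 0, 0, -0.0013, 0, 0, 0], [0.036, 0, 0, -0.0013, 0, 0, 0], [0.04, 0, 0, -0.0013, 0, 0, 0], [0.05, 0, 0, -0.0013, 0, 0, 0], [0.05, 0, 0, -0.0013, 0, 0, 0], [0.05, 0, 0, -0.0013, 0, 0, 0], [0.05, 0, 0, -0.0267, 0, 0, 0], [0.05, 0, 0, -0.0667, 0, 0, 0], [0.05, 0, 0, -0.12, 0, 0, 0], [0.05, 0, 0, -0.12, 0, 0, 0], [0.05, 0, 0, -0.12, 0, 0, 0]]
  ]
}}

```text
t: 7.85
tool_pos: [0.5951, -0.0171, 0.1563]
tool_rot: [2.08, 2.346, 0.006]
contact_force: [-0.6, 0.2, -1.8]
opening: 0.05
grip_force: 0.0
```

Run:
```python
from h import *
o=ctrl.get_obs();i=get_image("scene");k=get_image("top");j=get_image("wrist");np.save("w2.npy",j);np.save("w2o.npy",o,allow_pickle=True)
a=cv2.resize(i[105:240,260:475],None,fx=2.8,fy=2.8);b=cv2.resize(j[:,100:520],None,fx=.5,fy=.5);d=cv2.resize(k[180:260,190:365],None,fx=2,fy=2)
c=np.zeros((590,610,3),np.uint8);c[:378,:602]=a;c[385:585,:210]=b;c[385:545,220:570]=d
cv2.imwrite("pics/l3.png",c[:,:,::-1])
```

```text
(no output)
```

View pics/l3.png

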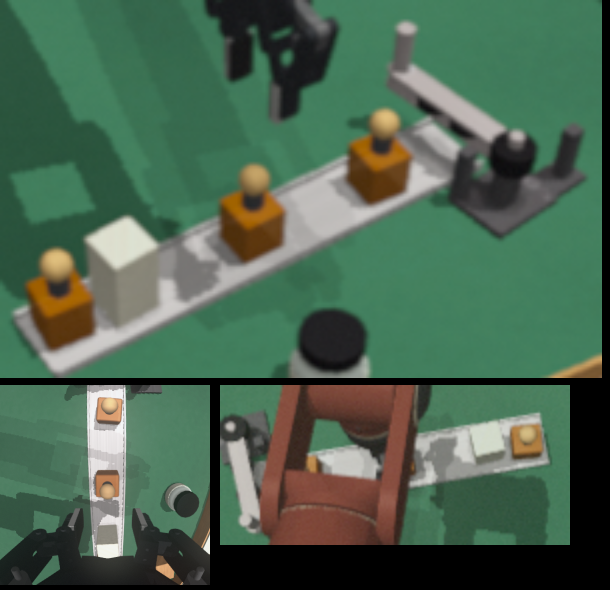

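The bottle stands free mid-gap, at (250,210) in the scene crop, with the neighbours unmoved. Next is the gate: I'll compute the hover pose above the pin.

```bash
python3 -c "
from h import *
go(.512,.1665,.15,102.7)"
```

```text
d [ 0.1913 -0.0573  0.001 ] r [-1.2000e-03 -2.5000e-03 -1.6724e+00]
```

To row units: 0.19 m is 0.2533, -0.058 m is -0.0773, -1.67 rad is -0.5316.

{"name": "send_path", "arguments": {
  "segments": [
    [[0.05, 0.2533, -0.0773, 0.0013, 0, 0, -0.5316], [0.05, 0.2533, -0.0773, 0.0013, 0, 0, -0.5316], [0.05, 0.2533, -0.0773, 0.0013, 0, 0, -0.5316], [0.05, 0.2533, -0.0773, 0.0013, 0, 0, -0.5316], [0.05, 0.2533, -0.0773, 0.0013, 0, 0, -0.5316], [0.05, 0.2533, -0.0773, 0.0013, 0, 0, -0.5316], [0.05, 0.2533, -0.0773, 0.0013, 0, 0, -0.5316], [0.05, 0.2533, -0.0773, 0.0013, 0, 0, -0.5316], [0.05, 0.2533, -0.0773, 0.0013, 0, 0, -0.5316], [0.05, 0.2533, -0.0773, 0.0013, 0, 0, -0.5316], [0.05, 0.2533, -0.0773, 0.0013, 0, 0, -0.5316], [0.05, 0.2533, -0.0773, 0.0013, 0, 0, -0.5316], [0.05, 0.2533, -0.0773, 0.0013, 0, 0, -0.5316], [0.05, 0.2533, -0.0773, 0.0013, 0, 0, -0.5316], [0.05, 0.2533, -0.0773, 0.0013, 0, 0, -0.5316]]
  ]
}}

```text
t: 9.25
tool_pos: [0.5112, 0.1647, 0.149]
tool_rot: [0.344, -3.119, 0.0]
contact_force: [0.2, 0.1, -0.9]
opening: 0.0501
grip_force: 0.0
```

Run:
```python
from h import *
go(.512,.1665,.072,102.7)
o=ctrl.get_obs();j=get_image("wrist");np.save("w3.npy",j);np.save("w3o.npy",o,allow_pickle=True)
cv2.imwrite("pics/w3.png",j[:,:,::-1])
```

```text
d [-0.0015  0.0015  0.077 ] r [ 0.0002 -0.0037 -0.0018]
```

View pics/w3.png

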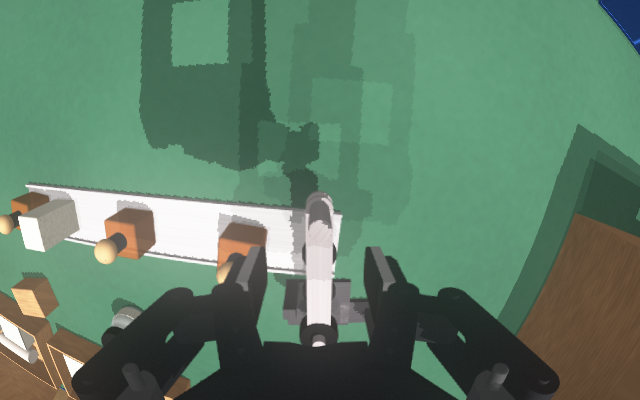

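The wrist view shows the gate arm running straight down the image midway between the fingers, its free end at (319,195). I'll project the expected pin to check.

Run:
```python
from h import *
o=np.load("w3o.npy",allow_pickle=True).item()
p=camera_params("wrist");W=np.eye(4);W[:3,:3]=R.from_rotvec(o["tool_rot"]).as_matrix();W[:3,3]=o["tool_pos"];I=np.linalg.inv(W@p["tool_from_camera"])
for q in((.512,.1665,.105),(.512,.1665,.062),(.6395,.1956,.074)):
    c=I[:3,:3]@q+I[:3,3];r=np.hypot(c[0],c[1]);a=np.arctan2(r,c[2])*p["fx"]/r;print(q,p["cx"]+a*c[0],p["cy"]+a*c[1])
h=np.load("w3.npy")[180:250:5,295:345:4].astype(int).sum(2)//3;print(h)
```

```text
(0.512, 0.1665, 0.105) 318.3722717237508 231.3453633792567
(0.512, 0.1665, 0.062) 317.8487898850732 210.40192626296502
(0.6395, 0.1956, 0.074) 318.02413303405734 346.60409658942945
[[ 74  72  73  71  72  72 107 107 105 111 106 105 106]
 [ 75  74  75  76  73  72 105 108 106 107 107 105 106]
 [ 76  75  75  75  75  77 107 108 107 107 108 107 107]
 [ 78  78  76  77 118 116 114 114 128 109 109 109 109]
 [ 78  79  79 121 121 123 116 168 212 167 109 108 108]
 [ 81  80  79 125 106 105 106 106 134 206 110 110 108]
 [122 119 118 126 105 106 107 106 106 220  85  88 110]
 [136 137 137 224 106 107 109 107 106 223 227 223 109]
 [139 140 160 213 107 118 204 125 105 181 235 235 116]
 [161 162 161 212 210 215 215 212 198 156 238 244 118]
 [158 158 161 212 213 212 210 217 214 212 233 223 120]
 [163 163 162 213 211 209 213 211 218 194 233 154 119]
 [160 161 160 212 209 209 210 215 210 211 242 121 120]
 [161 160 124 212 215 214 213 211 210 210 233 120 121]]
```

The prediction matches the pin (top about (318,229)). I'll descend and grip it.

{"name": "send_path", "arguments": {
  "segments": [
    [[0.05, -0.002, 0.002, 0.0533, 0, 0, 0], [0.05, -0.002, 0.002, 0.1, 0, 0, 0], [0.05, -0.002, 0.002, 0.1, 0, 0, 0], [0.03, -0.002, 0.002, 0.1, 0, 0, 0], [0.02, -0.002, 0.002, 0.1, 0, 0, 0], [0.012, -0.002, 0.002, 0.1, 0, 0, 0], [0.01, -0.002, 0.002, 0.1, 0, 0, 0], [0.01, -0.002, 0.002, 0.1, 0, 0, 0], [0.01, -0.002, 0.002, 0.1, 0, 0, 0], [0.01, -0.002, 0.002, 0.1, 0, 0, 0]]
  ],
  "grip_force": 40
}}

```text
t: 10.13
tool_pos: [0.5147, 0.1683, 0.0787]
tool_rot: [-0.342, 3.119, 0.005]
contact_force: [-0.9, 5.1, -1.9]
opening: 0.0148
grip_force: 39.0
```

Run:
```python
from h import *
o=ctrl.get_obs();M=R.from_rotvec(o["tool_rot"]);p=np.array([.6395,.1956]);t=o["tool_pos"]
print(o["tool_rot"],np.degrees(np.arctan2(*M.as_matrix()[1::-1,1])))
v=t[:2]-p;print(np.linalg.norm(v),np.degrees(np.arctan2(*v[::-1])))
for k in np.arange(.1,1.45,.1):
    w=R.from_rotvec([0,0,-k]).apply(np.r_[v,0]);q=np.r_[p,t[2]]+w-t
    print(round(k,1),M.inv().apply(q).round(4))
```

```text
[-0.34242028  3.1192653   0.00491211] 102.5295323964488
0.12779157915939812 -167.6712765083112
0.1 [-0.0007  0.0128  0.    ]
0.2 [-0.0026  0.0254  0.0001]
0.3 [-0.0058  0.0377  0.0001]
0.4 [-0.0103  0.0497  0.0002]
0.5 [-0.0159  0.0612  0.0002]
0.6 [-0.0226  0.0721  0.0003]
0.7 [-0.0303  0.0822  0.0003]
0.8 [-0.0391  0.0915  0.0004]
0.9 [-0.0487  0.0999  0.0005]
1.0 [-0.0591  0.1073  0.0005]
1.1 [-0.0702  0.1136  0.0006]
1.2 [-0.0819  0.1188  0.0006]
1.3 [-0.094   0.1228  0.0007]
1.4 [-0.1065  0.1256  0.0008]
```

To row units: 0.1135 m is 0.1513, 0.107 m is 0.1427, 1.1 rad is 0.3501.

{"name": "send_path", "arguments": {
  "segments": [
    [[0.01, -0.0013, 0.0173, 0, 0, 0, 0.0318], [0.01, -0.004, 0.0333, 0, 0, 0, 0.0637], [0.01, -0.008, 0.0507, 0, 0, 0, 0.0955], [0.01, -0.0133, 0.0667, 0, 0, 0, 0.1273], [0.01, -0.0213, 0.0813, 0, 0, 0, 0.1592], [0.01, -0.0307, 0.096, 0, 0, 0, 0.191], [0.01, -0.04, 0.1093, 0, 0, 0, 0.2228], [0.01, -0.052, 0.122, 0, 0, 0, 0.2546], [0.01, -0.0653, 0.1333, 0, 0, 0, 0.2865], [0.01, -0.0787, 0.1427, 0, 0, 0, 0.3183], [0.01, -0.0933, 0.1513, 0, 0, 0, 0.3501], [0.01, -0.0933, 0.1513, 0, 0, 0, 0.3501], [0.01, -0.0933, 0.1513, 0, 0, 0, 0.3501]]
  ],
  "grip_force": 60
}}

```text
t: 11.22
tool_pos: [0.5567, 0.2938, 0.0787]
tool_rot: [-1.336, -2.841, 0.0]
contact_force: [-8.2, 0.4, 4.5]
opening: 0.0142
grip_force: 59.6
```

Run:
```python
from h import *
o=ctrl.get_obs();M=R.from_rotvec(o["tool_rot"]);p=np.array([.6395,.1956]);t=o["tool_pos"];print(t,o["contact_force"])
v=t[:2]-p;print(np.linalg.norm(v),np.degrees(np.arctan2(*v[::-1])))
for k in (.1,.15,.2,.25):
    w=R.from_rotvec([0,0,-k]).apply(np.r_[v,0]);print(k,M.inv().apply(np.r_[p,t[2]]+w-t).round(4))
```

```text
[0.55672275 0.29384151 0.07867355] [-8.2358377   0.41877751  4.46976556]
0.1284658185574762 130.11713091720458
0.1 [-0.0005  0.0128 -0.    ]
0.15 [-0.0013  0.0192 -0.    ]
0.2 [-0.0023  0.0255 -0.    ]
0.25 [-0.0037  0.0318 -0.    ]
```

To row units: 0.0235 m is 0.0313, 0.019 m is 0.0253, 0.19 rad is 0.0605.

{"name": "send_path", "arguments": {
  "segments": [
    [[0.01, 0, 0.008, 0, 0, 0, 0.0159], [0.01, -0.0007, 0.0171, 0, 0, 0, 0.0318], [0.01, -0.0013, 0.0253, 0, 0, 0, 0.0477], [0.01, -0.0027, 0.0313, 0, 0, 0, 0.0605], [0.01, -0.0027, 0.0313, 0, 0, 0, 0.0605], [0.01, -0.0027, 0.0313, 0, 0, 0, 0.0605]]
  ]
}}

```text
t: 11.72
tool_pos: [0.5759, 0.3072, 0.0787]
tool_rot: [-1.6, -2.701, -0.0]
contact_force: [-7.9, 1.3, 4.3]
opening: 0.0138
grip_force: 59.5
```

To row units: 0.006 m is 0.008, 0.003 m is 0.004, 0.02 rad is 0.0064.

{"name": "send_path", "arguments": {
  "segments": [
    [[0.01, 0, 0.004, 0, 0, 0, 0.0064], [0.01, 0, 0.008, 0, 0, 0, 0.0064], [0.01, 0, 0.008, 0, 0, 0, 0.0064], [0.01, 0, 0.008, 0, 0, 0, 0.0064]]
  ]
}}

```text
t: 12.05
tool_pos: [0.5791, 0.309, 0.0786]
tool_rot: [-1.625, -2.682, 0.008]
contact_force: [-14.3, -2.8, 8.6]
opening: 0.014
grip_force: 60.2
```

To row units: 0.004 m is 0.0053, 0.002 m is 0.0027.

{"name": "send_path", "arguments": {
  "segments": [
    [[0.01, 0, 0.0027, 0, 0, 0, 0], [0.01, 0, 0.0053, 0, 0, 0, 0], [0.01, 0, 0.0053, 0, 0, 0, 0], [0.01, 0, 0.0053, 0, 0, 0, 0], [0.01, 0, 0.0053, 0, 0, 0, 0], [0.01, 0, 0.0053, 0, 0, 0, 0]]
  ]
}}

```text
t: 12.55
tool_pos: [0.5797, 0.3094, 0.0785]
tool_rot: [-1.623, -2.679, 0.019]
contact_force: [-25.8, -8.9, 16.2]
opening: 0.0139
grip_force: 61.6
```

Run:
```python
from h import *
o=ctrl.get_obs();t=o["tool_pos"];v=t[:2]-np.array([.6395,.1956]);print(t,o["contact_force"],np.radians(192.5-np.degrees(np.arctan2(*v[::-1]))))
i=get_image("scene");j=get_image("wrist")
a=cv2.resize(i[85:240,260:475],None,fx=2.4,fy=2.4);b=cv2.resize(j,None,fx=.33,fy=.33)
c=np.zeros((515,520,3),np.uint8);c[:372,:516]=a;c[378:378+b.shape[0],:b.shape[1]]=b
cv2.imwrite("pics/f.png",c[:,:,::-1])
```

```text
[0.5797234  0.30939801 0.07849116] [-25.82882411  -8.89171608  16.19813516] 1.3052906568860292
```

View pics/f.png

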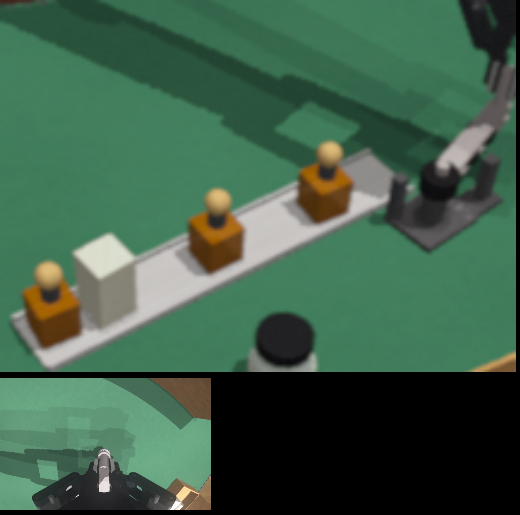

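The gate is hard against its stop (about 1.305 rad, roughly 27 N of horizontal push), and all the bottles and the carton are standing. Handing in.

```bash
python3 -c "
from station import ctrl, get_image, camera_params, finish_job
print(finish_job())"
```

```text
the job is handed in; nothing more can be done
None
```

The fallen bottle stands upright and released in mid-gap. The gate is gripped and held hard open against its stop (about 1.3 rad), the neighbours look undisturbed, and I handed the job in at about 12.7 s of the 51 s allowed.

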